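# Fetch the spare die segment from the parts tin

## Task

Swing the lid of the parts tin open by its T-shaped pull until it stands open by itself, and draw out the crimp die segment, the block-shaped part that lies in one of the three compartments. Finish while still holding it in the gripper: upright and still, about 15 cm above the middle of the open tray, ready to be sprayed clean. Leave the tin open, the other parts in their compartments, and the tray and the other things on the bench where they are.

Things in the scene. Friction and masses are not known exactly. Their poses are not given: they have to be found in the camera images.
- parts_tin: Flat steel tin screwed to the bench, 171 x 244 x 59 mm (own x, y, z); position and yaw vary. Origin: centre of its underside; -x is its front, the lid is hinged along its back (+x). Two walls 43 mm high make three compartments, centred at y = -79, 0, +79 mm, each 77 mm wide (y), from x = -80 to +76 mm. Inner floor 2 mm above the origin, outer walls 55 mm high.
- tin_hinge (a point): The middle of the lid's hinge axis, at x = +82.5, z = +56 mm in the tin's frame; the axis runs along the tin's y. Fixed.
- parts_tin_lid (a joint): Lid of the tin: 0 shut (as it starts), grows as its front edge rises and swings back, 1.57 upright, stop at 1.83 rad, where it leans back and stays by itself. Let go well short of upright it falls shut. It weighs 0.3 kg; lifting takes about 2 N at the pull.
- pull_bar (a point): Centre of the cross bar of the T-shaped steel pull on the lid's front edge; moves with the lid. Round bar, 14 mm thick, 28 mm long along the tin's y, flat ends, 31 mm in front of the lid on a strap 14 mm wide; 197.5 mm from the hinge axis, 59 mm above the bench when shut. Pinched by its ends from above it turns between the fingers as the lid swings, the gripper pointing down throughout.
- die_segment_centre (a point): Centre (half-way up) of the crimp die segment, a plain grey steel block 30 x 38 x 50 mm (own x, y, z), 0.17 kg, standing upright (z up) on the floor of one of the three compartments, hidden while the lid is shut. Its yaw is within 0.25 rad of the tin's. Most room for fingers is in front of it and behind it, along the tin's x.
- adapter_centre (a point): Centre of a brass threaded adapter with a hexagon collar, 31 x 27 x 46 mm, standing in another compartment of the tin. Stays there.
- ferrule_centre (a point): Centre of a plain round brass sleeve, 33 mm in diameter and 36 mm high, standing in the remaining compartment of the tin. Stays there.
- tray: Open sheet tray, 105 x 148 x 45 mm (own x, y, z), loose on the bench left of the tin. Origin: centre of its underside.
- oil_can_centre (a point): Centre of an oil can with a spout, 56 x 75 x 150 mm, standing at the right of the bench. Bystander.

How it is judged (in metres and radians):
On the way, in this order (a step that is already met when the one before it is completed fails the run):
1. the lid of the tin has been swung open (value of joint parts_tin_lid above 1.45 rad), for 0.2 s.
2. the die segment has been drawn out, gripped and clear of the tin, the lid still open (height (world z) of die_segment_centre above 0.1 m and contact force between the fingers and die_segment above 1 N and contact force between die_segment and parts_tin below 0.1 N and value of joint parts_tin_lid above 1.45 rad), for 0.2 s.
At the end, for the whole second after the job is handed in: The lid stands open (over 1.45 rad). The die segment is held by the fingers, at rest (under 3 cm/s), upright within 0.2 rad, its centre within 35 mm of the middle of the tray seen from above and 14 to 28 cm above the bench; it does not touch the tray, which stands level (value of joint parts_tin_lid above 1.45 rad and horizontal distance between die_segment_centre and tray below 0.035 m and height (world z) of die_segment_centre between 0.14 and 0.28 m and angle between die_segment_centre's own z axis and vertical below 0.2 rad and contact force between the fingers and die_segment above 1 N and contact force between die_segment and tray below 0.1 N and linear speed of die_segment below 0.03 m/s and angle between tray's own z axis and vertical below 0.1 rad); the arm keeps its last pose, push and grip.
It fails at once if another part in the tin was moved by more than 4 cm (distance of any of adapter_centre, ferrule_centre from where it was at the start of the episode above 0.04 m).
It fails at once if the tray was moved by more than 3 cm (distance of tray from where it was at the start of the episode above 0.03 m).
It fails at once if the oil can was moved by more than 3 cm (distance of oil_can_centre from where it was at the start of the episode above 0.03 m).
It also fails if it takes over 58 s, if anything falls off the work surface, if the arm or the gripper's body presses on something with over 40 N, if the wrist force passes 120 N, or if a joint passes its speed limit or range.

## Robot

A 6-joint arm with a two-finger parallel gripper is mounted at the origin on the work surface; the furniture and walls round the work are solid. World frame = base frame: x ahead of the robot, y to its left, z up, the work surface at z = 0. Lengths are in m, angles in degrees, forces in N, time in s.
With the tool pointing down it reaches from about 0.4 to 0.825 m from the base axis. Payload 7 kg.
Tool frame: the origin (TCP) lies between the finger pads; the fingertips stand 22 mm ahead of it and the grasp point (between the pads) lies 3 mm ahead of it; z points along the fingers, y is the line along which they close (so a half turn about z gives the same grasp; the last joint's range is limited). The gripper opens to 88 mm and grips with 3 to 60 N. Pads are 19 mm wide; open, the fingers measure 130 mm over their backs; the gripper's body (78 mm by 193 mm) begins 47 mm behind the grasp point.
Start: joints at [83.142, 20.546, 0.682, 0, -70.136, -16.507], TCP at [0.268, 0.62, 0.249] pointing down, gripper open.
Joint ranges: [-176.03, 176.03], [-82.01, 121.73], [-58.28, 71.71], [-173.87, 95.51], [-174.79, -0.11], [-173.66, 173.66]. Speed limits (degrees/s): [136.94, 136.94, 172.46, 180, 180, 180].

## Interface

Orientations are given as [roll, pitch, yaw] about the fixed x, y, z axes, in that order (R = Rz(yaw) Ry(pitch) Rx(roll)).
In Python, from plant import ctrl gives the robot as it stands.
- The arm moves only by the tool apply_moves, never from a script. Its argument "targets" is a list of rows, each an object with "travel": the shift along the tool's x, y, z in mm, a list of three; "roll": the turn about the tool's z in degrees; "jaw": the finger opening in mm, from 0 to 87.6. In form: [{"travel": [tx, ty, tz], "roll": roll, "jaw": jaw}, ...]. A call has 1 to 10 rows; each row shifts and turns the commanded pose from where the row before left it, along the tool's axes as they then stand; what a row does not reach is not made up. A row lasts 1/10 s, in which the tool goes at most 50 mm and 8.59 degrees, less where a joint would pass 70% of its speed; a pose out of reach is approached as far as the arm can. A call with a gripper value outside its range is refused whole. The fingers move at their own pace and stop on an object; the grip force is fixed at half the most. Time passes only in rows, so rows that do not move let the fingers close. It gives the time, the measured TCP pose, the force, the opening and the grip force at its end, in the units of the state.
- ctrl.get_obs(): the state, without advancing time (a new reading comes with each control period).
- ctrl.snapshot(name): name is "scene" or "top" or "wrist"; returns the picture (384x512x3 uint8, red, green, blue); there is no depth.
- ctrl.calibration(name): a dict with "K" (3x3 intrinsics, pixels), "extrinsics" (4x4, takes a point from camera to world coordinates); the wrist camera has in their place "hand_eye" (4x4, takes a point from camera to tool coordinates, whose origin is the TCP and whose axes are the flange's). Camera axes: x right, y down, z forward; pixel columns grow to the right and rows downward; lengths in m; the calibration is good to about 2 mm. A picture is of the moment at which its call begins: read the wrist's pose just before it. calibration takes no time and is no camera call.
- ctrl.close_job(): hands the job in; it is judged then, once.
The state is a dict: "clock": time; "joint_pos": joint angles; "qvel": joint speeds; "tau": joint torques, N m; "tool_pos": TCP position; "orientation": TCP orientation; "force": force on the tool from outside, world axes, zero at the start; "moment": the same for the moment, N m; "opening": finger opening in m; "gripper_force": force on a finger pad.
Only numpy, scipy, OpenCV 4.12 (cv2) and the standard library are available. Lean on these libraries where they do the work, as an engineer would, in place of code of your own. Each camera call takes 0.05 s, during which the arm holds its last target. There are 200 camera calls.

## Working session

There is one attempt and no reset: what is moved stays moved. The work goes in short steps, Python scripts to look and compute and a tool call to move; the robot and the scene stay as the last step left them, time stands still between calls to the robot, and variables do not carry over. Pictures are saved under pics/ and viewed, at most 10 in all, crops included, and the job is handed in when it is done.

Besides the shell and the picture viewer there is one more tool, called after "Emit:" as name([rows], argument=value, ...), one row to a line, values as JSON. apply_moves: Moves the arm, as the interface text tells. Its arguments: {"type":"object","properties":{"targets":{"type":"array","items":{"type":"object","properties":{"travel":{"type":"array","items":{"type":"number"}},"roll":{"type":"number"},"jaw":{"type":"number"}}}}},"required":["targets"]}

```bash
mkdir -p pics; cat > h.py <<'E'
import numpy as np, cv2
from plant import ctrl
from scipy.spatial.transform import Rotation as R
def cam(n,o=None):
    c=ctrl.calibration(n); K=np.array(c["K"])
    if "extrinsics" in c: return K,np.array(c["extrinsics"])
    T=np.eye(4); T[:3,:3]=R.from_euler('xyz',o["orientation"],degrees=True).as_matrix(); T[:3,3]=o["tool_pos"]
    return K,T@np.array(c["hand_eye"])
def ray(K,T,px,z):
    d=T[:3,:3]@np.linalg.solve(K,np.array([px[0],px[1],1.])); p=T[:3,3]
    return p+d*(z-p[2])/d[2]
def proj(K,T,P):
    q=np.linalg.inv(T)@np.append(P,1); q=K@q[:3]; return q[:2]/q[2]
E
python3 - <<'E'
from h import *
o=ctrl.get_obs(); print(o)
a=[]
for n in("scene","top"):
    im=ctrl.snapshot(n)[:,:,::-1]; cv2.imwrite(f"pics/{n}0.png",im); a.append(im); K,T=cam(n);print(n,K.round(1).tolist(),T.round(3).tolist())
cv2.imwrite("pics/a.png",cv2.resize(a[1],(800,600)))
cv2.imwrite("pics/b.png",cv2.resize(a[0],(800,600)))
E
```

```text
{'clock': 0.0, 'joint_pos': array([ 8.31422163e+01,  2.05911289e+01,  6.32935513e-01, -2.17361022e-02,
       -7.01350442e+01, -1.65049009e+01]), 'qvel': array([ 0.03096534,  0.05429867,  0.08899072,  0.07519358, -0.09252823,
        0.06504841]), 'tau': array([-7.89829355e-04, -5.82722139e+01,  2.93066561e+01,  6.99742377e+00,
        6.92790709e-03, -1.52407133e-04]), 'tool_pos': array([0.26752509, 0.61921984, 0.24761466]), 'orientation': array([ 1.79904799e+02, -6.90006942e-03, -2.33700815e+01]), 'force': array([-0.56293959, -0.36531258, -0.57606241]), 'moment': array([-0.02213412,  0.02413467, -0.02981313]), 'gripper_force': 0.0, 'opening': 0.08772272392661506}
scene [[404.7, 0.0, 258.9], [0.0, 404.7, 188.6], [0.0, 0.0, 1.0]] [[-0.868, 0.396, -0.3, 0.906], [0.497, 0.675, -0.545, 0.59], [-0.013, -0.622, -0.783, 1.064], [0.0, 0.0, 0.0, 1.0]]
top [[348.0, 0.0, 255.4], [0.0, 348.0, 192.1], [0.0, 0.0, 1.0]] [[-0.025, -0.992, 0.123, 0.424], [-1.0, 0.025, 0.005, -0.082], [-0.008, -0.123, -0.992, 0.926], [0.0, 0.0, 0.0, 1.0]]
```

View pics/a.png

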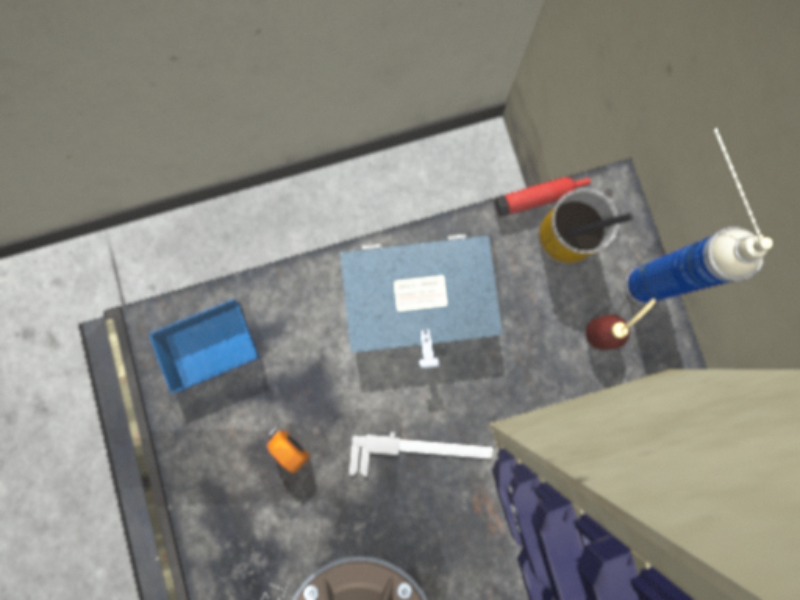

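View pics/b.png

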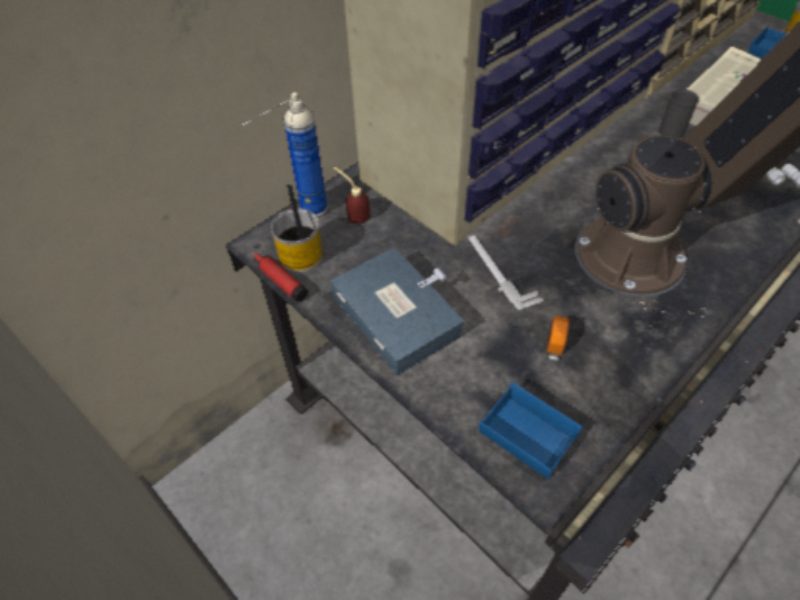

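The top view (800x600 scale) shows the lid with corners near (341,252), (491,237), (500,340) and (355,350). The pull bar is at (428,364), the tray around (205,345), the oil can at (608,332), and a cabinet sits at the right front. The scene view matches this layout.

```bash
python3 - <<'E'
from h import *
im=cv2.imread("pics/top0.png"); K,T=cam("top"); s=512/800
hsv=cv2.cvtColor(im,cv2.COLOR_BGR2HSV)
pts=dict(bl=(341,252),br=(491,237),fr=(500,338),fl=(355,350))
W={k:ray(K,T,((u+.5)*s-.5,(v+.5)*s-.5),.059) for k,(u,v) in pts.items()}
for k in W: print(k,W[k].round(3))
back=(W['bl']+W['br'])/2
yv=W['bl']-W['br']; yv2=W['fl']-W['fr']; print(np.linalg.norm(yv),np.linalg.norm(yv2),np.degrees(np.arctan2(-yv[0],yv[1])),np.degrees(np.arctan2(-yv2[0],yv2[1])))
xv=back-(W['fl']+W['fr'])/2; print('yaw x',np.degrees(np.arctan2(xv[1],xv[0])),np.linalg.norm(xv), 'centre',(sum(W.values())/4).round(3))
# lid mask
print('lid hsv',hsv[170,300],hsv[200,240],'tray',hsv[230,130])
def blob(m,near):
    n,l,st,c=cv2.connectedComponentsWithStats(m.astype(np.uint8)); 
    i=1+np.argmin([np.linalg.norm(x-near)+ (1e3 if a<15 else 0) for x,a in zip(c[1:],st[1:,4])]); return l==i,st[i],c[i]
H,S,V=[hsv[:,:,i].astype(int) for i in range(3)]
lid,st,c=blob((H>90)&(H<115)&(S>60)&(S<170)&(V>75),(270,190)); print('lid',st)
ys,xs=np.nonzero(lid); r=cv2.minAreaRect(np.c_[xs,ys].astype(np.float32)); print(r)
tr,st,c=blob((S>150)&(H>95)&(H<120)&(V>60),(130,220)); print('tray',st,c)
ys,xs=np.nonzero(tr); r=cv2.minAreaRect(np.c_[xs,ys].astype(np.float32)); B=cv2.boxPoints(r); print([ray(K,T,b,.045).round(3) for b in B])
bar,st,c=blob((S<50)&(V>140)&(np.arange(384)[:,None]>228)&(np.arange(384)[:,None]<245),(274,233)); print('bar',st,c,ray(K,T,c,.066))
print('oilcan',ray(K,T,(389,212),.1))
E
```

```text
bl [0.613 0.014 0.059]
br [ 0.631 -0.23   0.059]
fr [ 0.467 -0.237  0.059]
fl [ 0.454 -0.006  0.059]
0.24535892605314896 0.23144248169846357 4.320887783282153 3.293958435152933
yaw x 4.823139617732557 0.16251764279941136 centre [ 0.541 -0.115  0.059]
lid hsv [102  56 182] [102  56 186] tray [105 165 210]
lid [411 179   7   9  24]
((413.800048828125, 183.40000915527344), (9.426639556884766, 2.9768331050872803), 60.2551155090332)
tray [ 111  201   53   48 1279] [137.61845192 224.97107115]
[array([0.472, 0.316, 0.045]), array([0.527, 0.187, 0.045]), array([0.449, 0.152, 0.045]), array([0.396, 0.28 , 0.045])]
bar [268 229  13   7  85] [273.92941176 231.85882353] [ 0.4307687  -0.12160075  0.066     ]
oilcan [ 0.47048905 -0.39385029  0.1       ]
```

Emit:
apply_moves([
  {"travel":[31,34,0],"roll":0,"jaw":80},
  {"travel":[31,34,0],"roll":0,"jaw":80},
  {"travel":[31,34,0],"roll":0,"jaw":80},
  {"travel":[31,34,0],"roll":0,"jaw":80},
  {"travel":[31,34,0],"roll":0,"jaw":80},
  {"travel":[31,34,0],"roll":0,"jaw":80},
  {"travel":[31,34,0],"roll":0,"jaw":80},
  {"travel":[31,34,0],"roll":0,"jaw":80},
  {"travel":[31,34,0],"roll":0,"jaw":80},
  {"travel":[31,34,0],"roll":0,"jaw":80},
])

```text
clock: 1.1
tool_pos: [0.4174, 0.1827, 0.2486]
orientation: [-180.0, -0.0, -23.3]
force: [1.9, 0.5, 0.3]
opening: 0.0797
gripper_force: 0.0
```

```bash
cat >> h.py <<'E'
def need(P,yaw):
    o=ctrl.get_obs(); M=R.from_euler('xyz',o["orientation"],degrees=True).as_matrix()
    print('at',o['tool_pos'].round(4),o['orientation'].round(1),'q',o['joint_pos'].round(0),'t',round(o['clock'],2))
    print('travel mm (before roll)',(1000*M.T@(np.array(P)-o["tool_pos"])).round(1),'roll',-((yaw-o['orientation'][2]+180)%360-180))
E
python3 - <<'E'
from h import *
K,T=cam("scene"); s=.64
for p in((455,242),(470,220)): print('cabinet',ray(K,T,(p[0]*s,p[1]*s),0).round(3))
need((.40,-.12,.22),4.3)
c=ctrl.calibration("wrist"); print(np.array(c["hand_eye"]).round(3).tolist())
E
```

```text
cabinet [ 0.321 -0.226  0.   ]
cabinet [ 0.252 -0.268  0.   ]
at [0.4174 0.1827 0.2486] [-180.    -0.   -23.3] q [ 49.  -1. -26.  -0. -65.  18.] t 1.1
travel mm (before roll) [103.9 284.8  28.5] roll -27.63677608692217
[[0.001, -0.966, -0.258, 0.069], [1.0, 0.001, -0.001, -0.0], [0.001, -0.258, 0.966, -0.137], [0.0, 0.0, 0.0, 1.0]]
```

Emit:
apply_moves([
  {"travel":[13,41,0],"roll":0,"jaw":80},
  {"travel":[13,41,0],"roll":0,"jaw":80},
  {"travel":[13,41,0],"roll":0,"jaw":80},
  {"travel":[13,41,0],"roll":0,"jaw":80},
  {"travel":[13,41,0],"roll":0,"jaw":80},
  {"travel":[13,41,0],"roll":0,"jaw":80},
  {"travel":[0,0,0],"roll":-7,"jaw":70},
  {"travel":[0,0,0],"roll":-7,"jaw":70},
  {"travel":[0,0,0],"roll":-7,"jaw":60},
  {"travel":[0,0,0],"roll":-6.6,"jaw":60},
])

```text
clock: 2.1
tool_pos: [0.3911, -0.0725, 0.2484]
orientation: [-180.0, 0.0, 4.5]
force: [-0.0, 0.3, -0.1]
opening: 0.0618
gripper_force: 0.0
```

Emit:
apply_moves([
  {"travel":[0,0,20],"roll":0,"jaw":60},
  {"travel":[0,0,20],"roll":0,"jaw":60},
  {"travel":[0,0,0],"roll":0,"jaw":60},
])

```text
clock: 2.4
tool_pos: [0.3896, -0.0725, 0.2064]
orientation: [180.0, 0.3, 4.2]
force: [-0.5, 1.2, 1.3]
opening: 0.06
gripper_force: 0.0
```

```bash
python3 - <<'E'
from h import *
need((.428,-.122,.15),4.3)
o=ctrl.get_obs(); im=ctrl.snapshot("wrist")[:,:,::-1]; cv2.imwrite("pics/w1.png",im); K,T=cam("wrist",o); np.save("w1T.npy",T); np.save("wK.npy",K)
print(proj(K,T,(.428,-.122,.059)))
E
```

```text
at [ 0.3896 -0.0725  0.2064] [180.    0.3   4.2] q [ 18.  -5. -35.  -0. -60.  76.] t 2.4
travel mm (before roll) [34.9 52.2 56.2] roll -0.10022427176247106
[306.22635175 152.73474631]
```

View pics/w1.png

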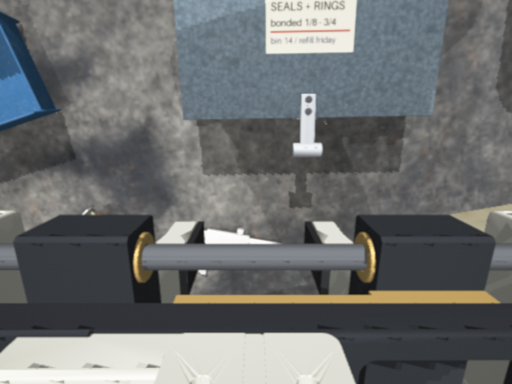

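The wrist view shows the bar centred at about (307.5,150), with its ends at 293 and 322. The lid's front edge runs from (188,120) to (434,115). Nothing stands beside the bar.

```bash
python3 - <<'E'
from h import *
K,T=np.load("wK.npy"),np.load("w1T.npy"); im=cv2.imread("pics/w1.png")
g=im[140:162,280:335].min(2); m=g>150
ys,xs=np.nonzero(m); c=(280+(xs.min()+xs.max())/2,140+ys.mean()); print(c,xs.min()+280,xs.max()+280,ys.min()+140,ys.max()+140)
c=(c[0],150); b=ray(K,T,c,.060); print('bar',b)
p=ray(K,T,(188,120),.057);q=ray(K,T,(434,115),.057); print(p,q,np.degrees(np.arctan2(-(p-q)[0],(p-q)[1])),np.linalg.norm(p-q))
# edge by gradient
H=cv2.cvtColor(im,cv2.COLOR_BGR2GRAY).astype(float); H=cv2.GaussianBlur(H,(5,5),0)
X=np.r_[200:290,330:420]; Y=[]
for x in X: Y.append(105+np.argmin(np.diff(H[105:130,x])))
f=np.polyfit(X,Y,1); p=ray(K,T,(200,np.polyval(f,200)),.057);q=ray(K,T,(420,np.polyval(f,420)),.057);print(f,np.degrees(np.arctan2(-(p-q)[0],(p-q)[1])))
need((b[0],b[1],.062),4.5)
E
```

```text
(np.float64(307.5), np.float64(147.3548387096774)) 293 322 140 154
bar [ 0.4309169  -0.12274335  0.06      ]
[ 0.45109701 -0.00244226  0.057     ] [ 0.47367312 -0.24262182  0.057     ] 5.369844074743724 0.24123827381963964
[-1.00279483e-02  1.19831428e+02] 4.798538738079418
at [ 0.3906 -0.0725  0.2079] [180.    0.2   4.2] q [ 18.  -5. -35.  -0. -60.  76.] t 2.45
travel mm (before roll) [ 36.9  53.  145.8] roll -0.2714501721507361
```

Emit:
apply_moves([
  {"travel":[18.5,26.5,15],"roll":-0.8,"jaw":60},
  {"travel":[18.5,26.5,15],"roll":0,"jaw":60},
  {"travel":[0,0,25],"roll":0,"jaw":60},
  {"travel":[0,0,25],"roll":0,"jaw":60},
  {"travel":[0,0,25],"roll":0,"jaw":60},
  {"travel":[0,0,20],"roll":0,"jaw":60},
  {"travel":[0,0,20],"roll":0,"jaw":60},
  {"travel":[0,0,0],"roll":0,"jaw":50},
  {"travel":[0,0,0],"roll":0,"jaw":40},
])

```text
clock: 3.35
tool_pos: [0.4333, -0.122, 0.0644]
orientation: [180.0, -0.0, 5.1]
force: [-0.4, 0.1, -0.2]
opening: 0.049
gripper_force: 0.0
```

```bash
python3 - <<'E'
from h import *
need((.4309,-.1227,.062),5)
o=ctrl.get_obs(); im=ctrl.snapshot("wrist")[:,:,::-1]; cv2.imwrite("pics/w2.png",im)
E
```

```text
at [ 0.4333 -0.122   0.0644] [180.   -0.    5.1] q [ 10.  12. -40.   0. -38.  86.] t 3.35
travel mm (before roll) [-2.5  0.4  2.4] roll 0.06467142567751694
```

View pics/w2.png

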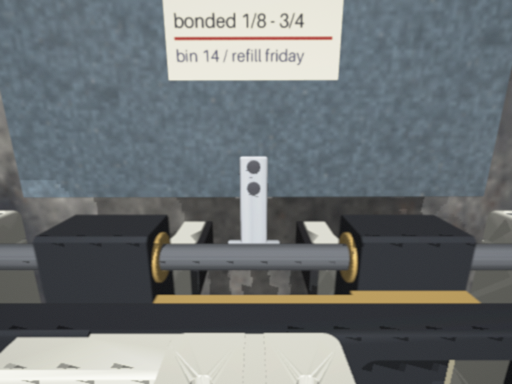

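The strap at x=253 lies midway between the fingers, and the bar is just behind the rod. I'll make a small correction and close.

Emit:
apply_moves([
  {"travel":[-2,0.5,2],"roll":0,"jaw":40},
  {"travel":[0,0,0],"roll":0,"jaw":30},
  {"travel":[0,0,0],"roll":0,"jaw":22},
  {"travel":[0,0,0],"roll":0,"jaw":22},
  {"travel":[0,0,0],"roll":0,"jaw":22},
  {"travel":[0,0,0],"roll":0,"jaw":22},
])

```text
clock: 4.0
tool_pos: [0.4309, -0.1221, 0.0621]
orientation: [-180.0, -0.1, 5.0]
force: [-1.6, 6.9, 5.0]
opening: 0.0277
gripper_force: 30.0
```

```bash
python3 - <<'E'
from h import *
need((.4309,-.1227,.062),5)
r=.1975
a=np.radians(np.linspace(0,101,21)); x=-r*np.cos(a); z=r*np.sin(a)
# bar starts at angle asin(.003/.1975)
print(np.c_[np.diff(x),np.diff(z)].__mul__(1000).round(1).tolist())
E
```

```text
at [ 0.4309 -0.1221  0.0621] [-1.8e+02 -1.0e-01  5.0e+00] q [ 10.  12. -41.  -0. -37.  86.] t 4.0
travel mm (before roll) [-0.1  0.6  0.1] roll 0.031494706024489005
[[0.8, 17.4], [2.3, 17.2], [3.8, 17.0], [5.3, 16.6], [6.7, 16.1], [8.1, 15.4], [9.4, 14.6], [10.7, 13.7], [11.9, 12.7], [12.9, 11.6], [13.9, 10.5], [14.8, 9.2], [15.5, 7.9], [16.2, 6.5], [16.7, 5.0], [17.0, 3.5], [17.3, 2.0], [17.4, 0.5], [17.4, -1.0], [17.2, -2.6]]
```

Emit:
apply_moves([
  {"travel":[0.8,0,-17.4],"roll":0,"jaw":22},
  {"travel":[2.3,0,-17.2],"roll":0,"jaw":22},
  {"travel":[3.8,0,-17],"roll":0,"jaw":22},
  {"travel":[5.3,0,-16.6],"roll":0,"jaw":22},
  {"travel":[6.7,0,-16.1],"roll":0,"jaw":22},
  {"travel":[8.1,0,-15.4],"roll":0,"jaw":22},
  {"travel":[9.4,0,-14.6],"roll":0,"jaw":22},
  {"travel":[10.7,0,-13.7],"roll":0,"jaw":22},
  {"travel":[11.9,0,-12.7],"roll":0,"jaw":22},
  {"travel":[12.9,0,-11.6],"roll":0,"jaw":22},
])

```text
clock: 5.0
tool_pos: [0.5027, -0.1155, 0.2138]
orientation: [-179.9, -0.0, 5.0]
force: [4.8, 3.1, -10.1]
opening: 0.0275
gripper_force: 30.0
```

Emit:
apply_moves([
  {"travel":[13.9,0,-10.5],"roll":0,"jaw":22},
  {"travel":[14.8,0,-9.2],"roll":0,"jaw":22},
  {"travel":[15.5,0,-7.9],"roll":0,"jaw":22},
  {"travel":[16.2,0,-6.5],"roll":0,"jaw":22},
  {"travel":[16.7,0,-5],"roll":0,"jaw":22},
  {"travel":[17,0,-3.5],"roll":0,"jaw":22},
  {"travel":[17.3,0,-2],"roll":0,"jaw":22},
  {"travel":[17.4,0,-0.5],"roll":0,"jaw":22},
  {"travel":[17.4,0,1],"roll":0,"jaw":22},
  {"travel":[17.2,0,2.6],"roll":0,"jaw":22},
])

```text
clock: 6.0
tool_pos: [0.6651, -0.1007, 0.255]
orientation: [-179.9, 0.1, 5.1]
force: [-2.2, 5.0, -1.6]
opening: 0.0275
gripper_force: 30.0
```

Emit:
apply_moves([
  {"travel":[0,0,0],"roll":0,"jaw":22},
  {"travel":[0,0,0],"roll":0,"jaw":22},
])

```text
clock: 6.2
tool_pos: [0.6655, -0.1007, 0.2549]
orientation: [-179.9, 0.0, 5.1]
force: [0.8, 3.8, -0.2]
opening: 0.027
gripper_force: 30.0
```

```bash
python3 - <<'E'
from h import *
need((.66,-.1,.26),5)
im=ctrl.snapshot("top")[:,:,::-1]; cv2.imwrite("pics/t2.png",im)
a=ctrl.snapshot("scene")[:,:,::-1]; cv2.imwrite("pics/s2.png",a)
cv2.imwrite("pics/c2.png",np.hstack([cv2.resize(a[90:290,140:340],(400,400),interpolation=2),cv2.resize(im[110:310,170:370],(400,400),interpolation=2)]))
E
```

```text
at [ 0.6655 -0.1007  0.2549] [-179.9    0.     5.1] q [  8.  20.   1.  -0. -71.  87.] t 6.2
travel mm (before roll) [-5.4 -1.2 -5.1] roll 0.07198845233435236
```

View pics/c2.png

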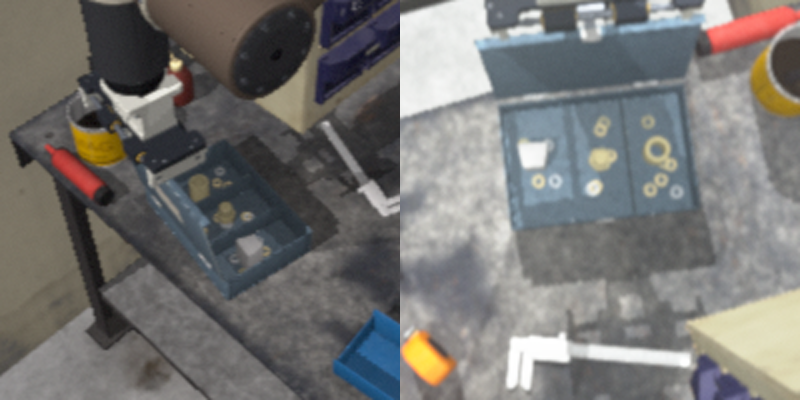

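The lid stands at about 101°. The die is in the left (+y) compartment, at about (236,186) in the full top picture. The adapter is in the middle compartment and the ferrule in the right one. Next I release, rise and look.

Emit:
apply_moves([
  {"travel":[0,0,0],"roll":0,"jaw":40},
  {"travel":[0,0,0],"roll":0,"jaw":55},
  {"travel":[0,0,0],"roll":0,"jaw":70},
  {"travel":[0,0,0],"roll":0,"jaw":70},
  {"travel":[0,0,-15],"roll":0,"jaw":70},
  {"travel":[0,0,-25],"roll":0,"jaw":70},
  {"travel":[0,0,-25],"roll":0,"jaw":70},
  {"travel":[0,0,0],"roll":0,"jaw":70},
])

```text
clock: 7.1
tool_pos: [0.6665, -0.1026, 0.3248]
orientation: [179.9, -0.4, 5.0]
force: [0.0, 0.5, 0.1]
opening: 0.0701
gripper_force: 0.0
```

```bash
python3 - <<'E'
from h import *
K,T=cam("top"); b=ray(K,T,(236.5,186),.052); print(b)
need((b[0]-.03,b[1],.32),5)
E
```

```text
[ 0.54879594 -0.03091657  0.052     ]
at [ 0.6665 -0.1026  0.3248] [179.9  -0.4   5. ] q [  8.  18.   7.   0. -79.  87.] t 7.1
travel mm (before roll) [-140.9  -84.4    3.8] roll 0.03649586618325884
```

Emit:
apply_moves([
  {"travel":[-40,-21,0],"roll":0,"jaw":87},
  {"travel":[-40,-21,0],"roll":0,"jaw":87},
  {"travel":[-40,-21,0],"roll":0,"jaw":87},
  {"travel":[-40,-21,0],"roll":0,"jaw":87},
  {"travel":[0,0,30],"roll":0,"jaw":87},
  {"travel":[0,0,30],"roll":0,"jaw":87},
  {"travel":[0,0,0],"roll":0,"jaw":87},
  {"travel":[0,0,0],"roll":0,"jaw":87},
])

```text
clock: 7.9
tool_pos: [0.4985, -0.0327, 0.2608]
orientation: [180.0, 0.0, 5.0]
force: [0.8, 0.2, 1.0]
opening: 0.0872
gripper_force: 0.0
```

```bash
python3 - <<'E'
from h import *
o=ctrl.get_obs();need((.54,-.03,.32),5)
im=ctrl.snapshot("wrist")[:,:,::-1]; cv2.imwrite("pics/w3.png",im); K,T=cam("wrist",o); np.save("w3T.npy",T)
E
```

```text
at [ 0.4985 -0.0327  0.2608] [180.   0.   5.] q [ 19.   3. -20.   0. -67.  76.] t 7.9
travel mm (before roll) [ 41.6   1.  -59.2] roll 0.04030648645837687
```

View pics/w3.png

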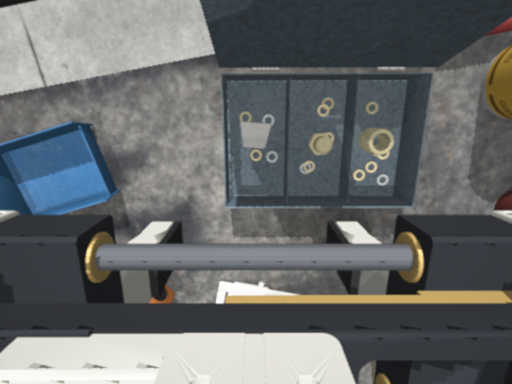

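The open tin is clear in this view, with the rim from about (225,75) to (415,205). The die's top is near (256,134) in the left compartment. The adapter is at (321,144), the ferrule at (377,141), and there are loose rings on the floor.

```bash
python3 - <<'E'
from h import *
K,T=np.load("wK.npy"),np.load("w3T.npy"); im=cv2.imread("pics/w3.png")
print(T[:3,3].round(3))
c=im[112:160,232:284]; g=c.mean(2); sat=c.max(2).astype(int)-c.min(2)
print(g[::3,::3].astype(int))
m=((g>105)&(sat<35)).astype(np.uint8); m=cv2.morphologyEx(m,cv2.MORPH_OPEN,np.ones((5,5)))
n,l,st,ce=cv2.connectedComponentsWithStats(m); i=1+np.argmax(st[1:,4]); print(st[i],ce[i]+[232,112])
ys,xs=np.nonzero(l==i); r=cv2.minAreaRect(np.c_[xs+232,ys+112].astype(np.float32)); print(r); B=cv2.boxPoints(r)
W=np.array([ray(K,T,b,.052) for b in B]); print(W.round(4),W.mean(0))
print('inner corners rim',[ray(K,T,p,.055).round(3).tolist() for p in((222,75),(434,69),(412,206),(226,207))])
h=np.hstack([cv2.resize(c,None,fx=8,fy=8,interpolation=cv2.INTER_NEAREST)]); cv2.imwrite("pics/d3.png",h)
E
```

```text
[ 0.567 -0.026  0.398]
[[ 90  87  91 101 140 135  96  92  91  92  92  86  85  93  91  88  87  89]
 [ 91  87  93 138  88 102 131  91  86  91  91 142 164 136  85  91  89  90]
 [ 89  84  92 136  82  93 136  89  87  91 112 130  87 136 114  91  89  86]
 [ 89  85  85 133 112 120 116  97  92  90 129 112  86 124 124  87  90  87]
 [ 83  87  88 155 163 164 162 158 159 159 156 152 150 150  87  90  83  90]
 [ 84  83  88 143 161 163 161 159 159 162 161 160 159 100  84  89  88  90]
 [ 89  89  87 138 163 163 162 161 160 160 161 158 153  87  89  88  84  82]
 [ 86  86  85 130 162 162 161 161 159 160 159 159 137  86  88  85  81  78]
 [ 89  87  84 118 159 161 160 159 156 155 155 159 111  88  88  85  85  85]
 [ 87  89  88 112 153 154 154 152 151 150 149 149  89  85  88  91  85  87]
 [ 85  85  87 111 153 153 154 153 152 151 150 142  83  79  83  82  83  86]
 [ 81  87  86  95 153 154 155 155 153 153 153 123  84  87  83  81  82  82]
 [ 88  86  85 105 103 111 114 102 110 114 121  93  84  85  86  80  84  76]
 [ 83  88  83 109 108 111 105 155 143 143  86  87  97 139 117  79  81  85]
 [ 81  81  85 106 108 113 136 101  82 133  93  90 152  96 127 117  90  86]
 [106  86  83 108 108 111 118 124  93 148  90 101 136  77  97 135  84  81]]
[  8   9  31  29 755] [254.22384106 134.13907285]
((255.0, 135.0), (28.0, 30.0), 90.0)
[[ 0.5622 -0.01    0.052 ]
 [ 0.5654 -0.0456  0.052 ]
 [ 0.5324 -0.049   0.052 ]
 [ 0.5292 -0.0125  0.052 ]] [ 0.54730629 -0.02926148  0.052     ]
inner corners rim [[0.611, 0.014, 0.055], [0.638, -0.224, 0.055], [0.477, -0.237, 0.055], [0.454, -0.0, 0.055]]
```

View pics/d3.png

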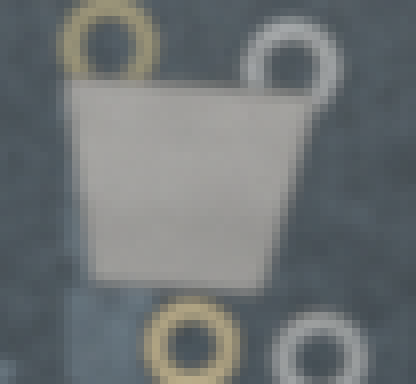

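The die's top face is trapezoid-shaped, with parallel front and back faces. In full-picture pixels the corners are about (240,121.5), (270.5,123.5), (264.6,148) and (242.7,147). I'll refine the die and tin edges from this same picture.

```bash
python3 - <<'E'
from h import *
K,T=np.load("wK.npy"),np.load("w3T.npy"); im=cv2.imread("pics/w3.png"); g=im.mean(2)
P=[(240.2,121.5),(270.5,123.4),(264.6,148.1),(242.7,146.9)]
W=np.array([ray(K,T,p,.052) for p in P]); print(W.round(4))
for a,b in((0,1),(3,2)):
    d=W[a]-W[b]; print('face yaw',np.degrees(np.arctan2(-d[0],d[1])),np.linalg.norm(d))
m=(W[0]+W[1]+W[2]+W[3])/4; print('mid',m)
ty=np.radians(5); C=np.array([.5455,-.1125]); ex=np.array([np.cos(ty),np.sin(ty)]); ey=np.array([-ex[1],ex[0]])
print('die in tin',(m[:2]-C)@ex,(m[:2]-C)@ey)
for c in (262,310):
    print(c,'front',list(zip(range(194,214),g[194:214,c-3:c+4].mean(1).astype(int))));print('back',list(zip(range(62,86),g[62:86,c-3:c+4].mean(1).astype(int))))
for r in (64,70,74,80,84,196,200,204,207): 
    w=ray(K,T,(300,r),.055); print(r,((w[:2]-C)@ex).round(4))
print('cols',list(zip(range(214,236),g[160:190,214:236].mean(0).astype(int))),list(zip(range(404,440),g[100:110,404:440].mean(0).astype(int))))
E
```

```text
[[ 0.5617 -0.0103  0.052 ]
 [ 0.5627 -0.0464  0.052 ]
 [ 0.5329 -0.0423  0.052 ]
 [ 0.532  -0.0156  0.052 ]]
face yaw 1.6024370213126227 0.036191637571072126
face yaw 1.971878397842025 0.026741495512112082
mid [ 0.54732309 -0.02865443  0.052     ]
die in tin 0.009123779310552983 0.08336762191608055
262 front [(194, np.int64(93)), (195, np.int64(94)), (196, np.int64(72)), (197, np.int64(56)), (198, np.int64(55)), (199, np.int64(56)), (200, np.int64(58)), (201, np.int64(59)), (202, np.int64(59)), (203, np.int64(60)), (204, np.int64(61)), (205, np.int64(70)), (206, np.int64(103)), (207, np.int64(126)), (208, np.int64(116)), (209, np.int64(107)), (210, np.int64(106)), (211, np.int64(106)), (212, np.int64(105)), (213, np.int64(104))]
back [(62, np.int64(50)), (63, np.int64(51)), (64, np.int64(50)), (65, np.int64(49)), (66, np.int64(67)), (67, np.int64(118)), (68, np.int64(156)), (69, np.int64(141)), (70, np.int64(114)), (71, np.int64(106)), (72, np.int64(118)), (73, np.int64(104)), (74, np.int64(78)), (75, np.int64(58)), (76, np.int64(50)), (77, np.int64(50)), (78, np.int64(50)), (79, np.
[... 1706 characters left out ...]
, np.int64(51)), (408, np.int64(52)), (409, np.int64(54)), (410, np.int64(56)), (411, np.int64(57)), (412, np.int64(57)), (413, np.int64(58)), (414, np.int64(58)), (415, np.int64(59)), (416, np.int64(61)), (417, np.int64(62)), (418, np.int64(62)), (419, np.int64(62)), (420, np.int64(61)), (421, np.int64(60)), (422, np.int64(62)), (423, np.int64(63)), (424, np.int64(64)), (425, np.int64(64)), (426, np.int64(71)), (427, np.int64(87)), (428, np.int64(103)), (429, np.int64(112)), (430, np.int64(118)), (431, np.int64(121)), (432, np.int64(124)), (433, np.int64(126)), (434, np.int64(127)), (435, np.int64(126)), (436, np.int64(126)), (437, np.int64(126)), (438, np.int64(124)), (439, np.int64(120))]
```

Emit:
apply_moves([
  {"travel":[0,0,0],"roll":8.4,"jaw":83},
  {"travel":[0,0,0],"roll":8.4,"jaw":83},
  {"travel":[0,0,0],"roll":8.4,"jaw":83},
  {"travel":[0,0,0],"roll":8.4,"jaw":83},
  {"travel":[0,0,0],"roll":8.4,"jaw":83},
  {"travel":[0,0,0],"roll":8.4,"jaw":83},
  {"travel":[0,0,0],"roll":8.4,"jaw":83},
  {"travel":[0,0,0],"roll":8.4,"jaw":83},
  {"travel":[0,0,0],"roll":8.4,"jaw":83},
  {"travel":[0,0,0],"roll":8.4,"jaw":83},
])

```text
clock: 8.95
tool_pos: [0.4995, -0.0325, 0.262]
orientation: [-179.9, -0.0, -79.3]
force: [0.3, 0.2, -0.4]
opening: 0.083
gripper_force: 0.0
```

Emit:
apply_moves([
  {"travel":[0,0,0],"roll":8.4,"jaw":83},
  {"travel":[0,0,0],"roll":0,"jaw":83},
  {"travel":[0,0,0],"roll":0,"jaw":83},
])

```text
clock: 9.25
tool_pos: [0.499, -0.0325, 0.2613]
orientation: [-179.9, 0.0, -87.1]
force: [-0.2, 0.1, 0.1]
opening: 0.0833
gripper_force: 0.0
```

```bash
python3 - <<'E'
from h import *
need((.5253,-.0309,.042),-87.5)
E
```

```text
at [ 0.499  -0.0325  0.2613] [-179.9    0.   -87.1] q [ 19.   3. -20.   0. -67. -16.] t 9.25
travel mm (before roll) [-2.000e-01 -2.600e+01  2.194e+02] roll 0.37431430724333836
```

Emit:
apply_moves([
  {"travel":[0,-13,0],"roll":0,"jaw":83},
  {"travel":[0,-13,0],"roll":0,"jaw":83},
  {"travel":[0,0,25],"roll":0,"jaw":83},
  {"travel":[0,0,30],"roll":0,"jaw":83},
  {"travel":[0,0,30],"roll":0,"jaw":83},
  {"travel":[0,0,30],"roll":0,"jaw":83},
  {"travel":[0,0,20],"roll":0,"jaw":83},
  {"travel":[0,0,5],"roll":0,"jaw":83},
  {"travel":[0,0,0],"roll":0,"jaw":83},
  {"travel":[0,0,0],"roll":0,"jaw":83},
])

```text
clock: 10.25
tool_pos: [0.5255, -0.0311, 0.1213]
orientation: [-179.9, -0.0, -87.3]
force: [0.6, -0.5, 0.2]
opening: 0.0829
gripper_force: 0.0
```

```bash
python3 - <<'E'
from h import *
need((.5253,-.0309,.042),-87.5)
im=ctrl.snapshot("wrist")[:,:,::-1]; cv2.imwrite("pics/w4.png",im)
a=ctrl.snapshot("scene")[:,:,::-1]; cv2.imwrite("pics/s4.png",a)
cv2.imwrite("pics/c4.png",np.hstack([im,cv2.resize(a[100:292,180:324],(288,384),interpolation=2)]))
E
```

```text
at [ 0.5255 -0.0311  0.1213] [-179.9   -0.   -87.3] q [ 18.  14. -28.   0. -49. -15.] t 10.25
travel mm (before roll) [-0.2  0.3 79.3] roll 0.17569372652559423
```

View pics/c4.png

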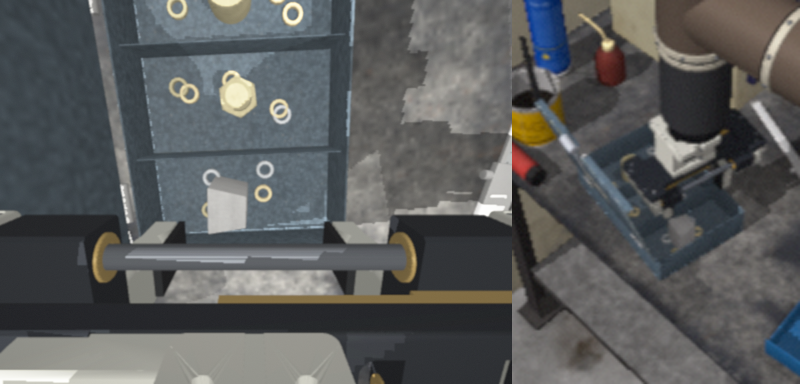

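The die, at about (228,205), sits between the open fingers, whose inner faces are at x≈182 and 328. The lid stands to the left (back), clear of the body. I'll descend with care.

Emit:
apply_moves([
  {"travel":[0,0,15],"roll":0,"jaw":83},
  {"travel":[0,0,15],"roll":0,"jaw":83},
  {"travel":[0,0,10],"roll":0,"jaw":83},
  {"travel":[0,0,8],"roll":0,"jaw":83},
  {"travel":[0,0,0],"roll":0,"jaw":83},
])

```text
clock: 10.85
tool_pos: [0.524, -0.0313, 0.0718]
orientation: [179.9, -0.0, -87.4]
force: [0.2, 0.2, -0.1]
opening: 0.0832
gripper_force: 0.0
```

Emit:
apply_moves([
  {"travel":[0,0,7],"roll":0,"jaw":83},
  {"travel":[0,0,7],"roll":0,"jaw":83},
  {"travel":[0,0,7],"roll":0,"jaw":83},
  {"travel":[0,0,0],"roll":0,"jaw":83},
])

```text
clock: 11.25
tool_pos: [0.5236, -0.0314, 0.0503]
orientation: [179.9, -0.0, -87.4]
force: [0.2, -0.9, -1.2]
opening: 0.0827
gripper_force: 0.0
```

Emit:
apply_moves([
  {"travel":[0,0,4],"roll":0,"jaw":83},
  {"travel":[0,0,4],"roll":0,"jaw":83},
  {"travel":[0,0,0],"roll":0,"jaw":75},
  {"travel":[0,0,0],"roll":0,"jaw":70},
  {"travel":[0,0,0],"roll":0,"jaw":65},
  {"travel":[0,0,0],"roll":0,"jaw":60},
  {"travel":[0,0,0],"roll":0,"jaw":55},
  {"travel":[0,0,0],"roll":0,"jaw":50},
  {"travel":[0,0,0],"roll":0,"jaw":45},
  {"travel":[0,0,0],"roll":0,"jaw":40},
])

```text
clock: 12.25
tool_pos: [0.5244, -0.0312, 0.0434]
orientation: [-180.0, 0.0, -87.4]
force: [0.3, 1.0, -0.5]
opening: 0.0429
gripper_force: 0.3
```

Emit:
apply_moves([
  {"travel":[0,0,0],"roll":0,"jaw":35},
  {"travel":[0,0,0],"roll":0,"jaw":30},
  {"travel":[0,0,0],"roll":0,"jaw":24},
  {"travel":[0,0,0],"roll":0,"jaw":24},
  {"travel":[0,0,0],"roll":0,"jaw":24},
  {"travel":[0,0,0],"roll":0,"jaw":24},
])

```text
clock: 12.85
tool_pos: [0.5243, -0.0312, 0.0434]
orientation: [-180.0, -0.0, -87.4]
force: [0.6, -0.5, 1.1]
opening: 0.0295
gripper_force: 30.0
```

```bash
python3 - <<'E'
from h import *
need((.5253,-.0309,.042),-87.5)
im=ctrl.snapshot("wrist")[:,:,::-1]; cv2.imwrite("pics/w5.png",im)
a=ctrl.snapshot("scene")[:,:,::-1]
cv2.imwrite("pics/c5.png",np.hstack([im,cv2.resize(a[100:292,180:324],(288,384),interpolation=2)]))
E
```

```text
at [ 0.5243 -0.0312  0.0434] [-180.    -0.   -87.4] q [ 18.  20. -32.   0. -38. -15.] t 12.85
travel mm (before roll) [-0.3 -1.   1.4] roll 0.13296576967587725
```

View pics/c5.png

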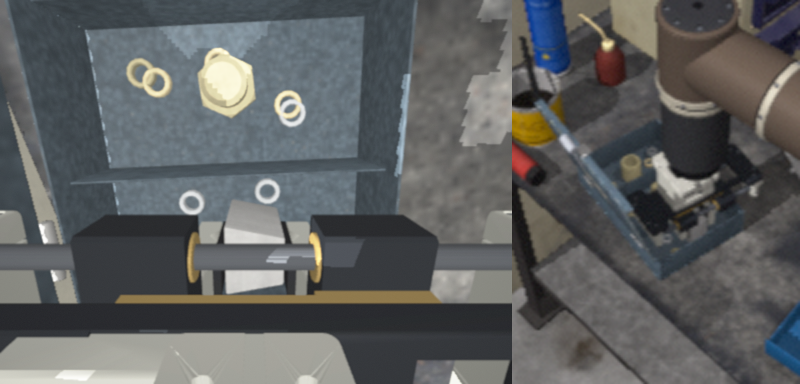

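The die is gripped upright between the pads (29.5 mm, 30 N), and the lid is still open. I'll lift straight up and work out the tray centre.

Emit:
apply_moves([
  {"travel":[0,0,-10],"roll":0,"jaw":24},
  {"travel":[0,0,-18],"roll":0,"jaw":24},
  {"travel":[0,0,-25],"roll":0,"jaw":24},
  {"travel":[0,0,-25],"roll":0,"jaw":24},
  {"travel":[0,0,-25],"roll":0,"jaw":24},
  {"travel":[0,0,-25],"roll":0,"jaw":24},
  {"travel":[0,0,-25],"roll":0,"jaw":24},
  {"travel":[0,0,-20],"roll":0,"jaw":24},
  {"travel":[0,0,0],"roll":0,"jaw":24},
  {"travel":[0,0,0],"roll":0,"jaw":24},
])

```text
clock: 13.95
tool_pos: [0.5238, -0.0312, 0.2166]
orientation: [-180.0, 0.0, -87.4]
force: [0.6, -0.2, -1.6]
opening: 0.0303
gripper_force: 30.0
```

```bash
python3 - <<'E'
from h import *
im=cv2.imread("pics/top0.png"); K,T=cam("top")
h=cv2.cvtColor(im,cv2.COLOR_BGR2HSV); m=((h[:,:,1]>120)&(h[:,:,0]>95)&(h[:,:,0]<120)).astype(np.uint8); m[:,180:]=0; m[:185]=0; m[260:]=0
ys,xs=np.nonzero(m); B=cv2.boxPoints(cv2.minAreaRect(np.c_[xs,ys].astype(np.float32))); W=np.array([ray(K,T,b,.045) for b in B]); print(W.round(3),W.mean(0))
B=[((u+.5)*.64-.5,(v+.5)*.64-.5) for u,v in((151,335),(237,301),(257,355),(176,391))]
W=np.array([ray(K,T,b,.045) for b in B]); c=W.mean(0); print(W.round(3),c)
need((c[0],c[1],.216),-87.4)
E
```

```text
[[0.488 0.332 0.045]
 [0.542 0.189 0.045]
 [0.445 0.15  0.045]
 [0.392 0.291 0.045]] [0.46645958 0.24047613 0.045     ]
[[0.487 0.327 0.045]
 [0.539 0.187 0.045]
 [0.45  0.154 0.045]
 [0.396 0.283 0.045]] [0.4676758  0.23772275 0.045     ]
at [ 0.5238 -0.0312  0.2166] [-180.     0.   -87.4] q [ 18.   8. -21.  -0. -61. -15.] t 13.95
travel mm (before roll) [-271.2   43.8    0.7] roll 0.01669102505485398
```

Emit:
apply_moves([
  {"travel":[-15,3,0],"roll":0,"jaw":24},
  {"travel":[-30,5,0],"roll":0,"jaw":24},
  {"travel":[-35,6,0],"roll":0,"jaw":24},
  {"travel":[-35,6,0],"roll":0,"jaw":24},
  {"travel":[-35,6,0],"roll":0,"jaw":24},
  {"travel":[-35,6,0],"roll":0,"jaw":24},
  {"travel":[-35,5,0],"roll":0,"jaw":24},
  {"travel":[-27,4,0],"roll":0,"jaw":24},
  {"travel":[-17,3,0],"roll":0,"jaw":24},
  {"travel":[-8,1,0],"roll":0,"jaw":24},
])

```text
clock: 14.95
tool_pos: [0.466, 0.2392, 0.2153]
orientation: [179.9, -0.1, -87.3]
force: [-0.1, -0.1, -1.8]
opening: 0.03
gripper_force: 30.0
```

Emit:
apply_moves([
  {"travel":[0,0,0],"roll":0,"jaw":24},
  {"travel":[0,0,0],"roll":0,"jaw":24},
  {"travel":[0,0,0],"roll":0,"jaw":24},
  {"travel":[0,0,0],"roll":0,"jaw":24},
  {"travel":[0,0,0],"roll":0,"jaw":24},
])

```text
clock: 15.45
tool_pos: [0.467, 0.2378, 0.2165]
orientation: [-180.0, 0.0, -87.4]
force: [0.1, -0.3, -2.4]
opening: 0.0294
gripper_force: 30.0
```

```bash
python3 - <<'E'
from h import *
need((.467,.239,.216),-87.4)
a=ctrl.snapshot("scene")[:,:,::-1]; im=ctrl.snapshot("wrist")[:,:,::-1]
cv2.imwrite("pics/c6.png",np.hstack([cv2.resize(a[90:340,150:440],(440,379)),cv2.resize(im,(360,379))]))
E
```

```text
at [0.467  0.2378 0.2165] [-180.     0.   -87.4] q [ 48.   8. -21.   0. -61. -46.] t 15.45
travel mm (before roll) [-1.2 -0.   0.5] roll -0.01752920466640262
```

View pics/c6.png

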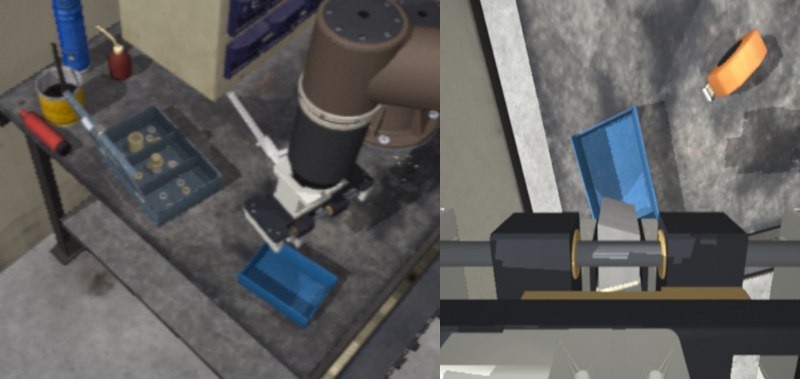

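The die is held upright above the middle of the tray, the lid is open, and the other parts have not moved. I'm handing in.

```bash
python3 -c "
from plant import ctrl
print(ctrl.close_job())"
```

```text
the job is handed in; nothing more can be done
None
```

The job is handed in, though no verdict came back: the lid stands open and the die segment is held upright and still, its centre about 20 cm above the bench over the middle of the tray, with the other things where they were.

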